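# Open the sauce jar in the counter socket

### The arm

A 6-joint arm with a two-finger parallel gripper is mounted at the origin on the work surface. World frame = base frame: x ahead of the robot, y to its left, z up, the work surface at z = 0. Lengths are in m, angles in rad, forces in N, time in s.
With the tool pointing down it reaches from about 0.25 to 0.775 m from the base axis. Payload 8.9 kg.
Tool frame: the origin (TCP) lies midway between the tips of the shut fingers; the grasp point (between the pads) lies arm.pinch_z behind it (arm.pinch_z is the distance from the TCP to the grasp point, in m); z points along the fingers, y is the line along which they close (so a half turn about z gives the same grasp; the last joint's range is limited). The gripper opens to 85 mm and grips with 20 to 120 N. Pads are 22 mm wide; open, the fingers measure 114 mm over their backs; the gripper's body (76 mm by 85 mm) begins 54 mm behind the grasp point. The pads swing forward as they close: fully open they stand 13 mm farther back than shut.
Start: joints at [-1.24, 0.291, -0.153, 1.127, 0, 1.431], TCP at [0.238, -0.468, 0.231] pointing down, gripper open.
Joint ranges: [-2.52, 2.52], [-0.91, 1.74], [-1.3, 1.37], [-1.96, 2.02], [-1.52, 1.47], [-3.14, 3.14]. Speed limits (rad/s): [2.22, 2.22, 2.79, 3.14, 3.14, 3.14].

### API

Orientations are given as a 3x3 rotation matrix whose columns are the frame's x, y, z axes.
In Python, from rig import arm, viewer gives the robot as it stands. The module is installed in compiled form; this text tells all that it offers.
- The arm moves only by the tool send_rows, never from a script. Its argument "motion" is a list of rows, each a list of 7 numbers: the opening in per cent of the stroke, from 0 (shut) to 100 (fully open), then the shift along the tool's x, y, z in mm, then the turn, a rotation vector about the tool's x, y, z in degrees. In form: [[hand, dx, dy, dz, wx, wy, wz], ...]. A call has 1 to 10 rows; each row shifts and turns the commanded pose from where the row before left it, along the tool's axes as they then stand; what a row does not reach is not made up. A row lasts 1/8 s, in which the tool goes at most 62.5 mm and 10.7 degrees, less where a joint would pass 70% of its speed; a pose out of reach is approached as far as the arm can. A call with a gripper value outside its range is refused whole. The fingers move at their own pace and stop on an object; "squeeze" is the grip in N (left out, the last holds). Time passes only in rows, so rows that do not move let the fingers close. It gives the time, the measured TCP pose, the force, the opening and the grip force at its end, in the units of the state.
- arm.observe(): the state, without advancing time (a new reading comes with each control period).
- viewer.capture(name): name is "scene" or "top" or "wrist"; returns the picture (384x512x3 uint8, blue, green, red); there is no depth.
- viewer.camera_info(name): a dict with "fov_y" (degrees; the focal length in pixels is half the picture's height over the tangent of half this angle, whatever the lens; pixels are square), "cx", "cy" (the principal point, pixels), "rvec" (rotation vector, rad) and "tvec" (3), from world to camera coordinates, as OpenCV has them. Camera axes: x right, y down, z forward; pixel columns grow to the right and rows downward; lengths in m; the calibration is good to about 2 mm. A picture is of the moment at which its call begins: read the wrist's pose just before it. camera_info takes no time and is no camera call; for the wrist camera it gives the pose at the moment of the call.
- arm.hand_in(): hands the job in; it is judged then, once.
The state is a dict: "time_s": time; "qpos": joint angles; "qvel": joint speeds; "tau": joint torques, N m; "eef_pos": TCP position; "tool_rot": TCP orientation; "wrist_force": force on the tool from outside, world axes, zero at the start; "moment": the same for the moment, N m; "gripper_width": finger opening in m; "finger_force": force on a finger pad.
Only numpy, scipy, OpenCV 4.12 (cv2) and the standard library are available. Lean on these libraries where they do the work, as an engineer would, in place of code of your own. Each camera call takes 0.05 s, during which the arm holds its last target. There are 200 camera calls.

### The job

Stand the square sauce jar fully down in the empty square steel socket, which keeps it from turning, then unscrew its tight cap anticlockwise, about a quarter turn, just until the thread lets go. Lift the cap straight off and finish while still holding it level and still, two to three centimetres above the open mouth, with the jar left seated in the socket. Leave the other things on the counter where they are and never tip the jar over.

Things in the scene. Friction and masses are not known exactly. Their poses are not given: they have to be found in the camera images.
- jar_center (a point): Loose square sauce jar, 0.35 to 0.55 kg with cap: point on its axis 47 mm above its underside, z up. Amber body 60 x 60 mm, 60 high, x and y axes square to its sides; above it a round neck 36 across up to the mouth at 94 mm, grey collar at 68 to 72 mm. 100 mm high with its cap, by which it may be lifted while tight. It starts on the counter.
- cap_center (a point): Centre, half-way up, of the jar's round ribbed metal cap: 54 mm across, 26 high, z up; a dark bar on its top lies along its x axis. Closed, it is 40 mm above the jar's centre (underside 74, top 100 mm above the jar's underside), with 1 to 1.5 mm of play. The skirt reaches 20 mm down over the neck: raised by more than 20 mm, the cap is clear of the mouth.
- thread (a joint): Turn of the cap on the jar, anticlockwise from above, rad: 0 tight (start). Lugs hold the cap down until 1.22; from 1.22 to 1.90 it lifts straight off (a quarter turn, 1.57, is in the middle); beyond, they catch again. Drag about 0.35 N m all the way, enough to spin a jar that just stands on the counter; 0.07 rad slack. Keeps its value when the cap is off.
- socket_floor (a point): Centre of the inner floor of the square dark steel socket bolted to the counter, 6 mm above the counter; x, y along its sides, z up. Inside 65 x 65 mm: the jar fits any of four ways round, 2.5 mm spare each side, and can turn 5 degrees before the walls stop it. Rim flares over its top 10 mm, 36 mm above the counter. Foot plate 110 x 110. Jar centre 47 mm above this point when seated.
- tub: Bystander: round clear tub with a white lid, 64 across, 75 high; origin under its centre at counter height. Not to be disturbed.
- shaker: Bystander: round steel shaker, 44 across, 74 high; origin under its centre at counter height. Not to be disturbed.
- bowl: Bystander: white bowl, 90 across, 45 high; origin under its centre at counter height. Not to be disturbed.
- weight: Bystander: small solid steel dough weight, 40 across, 30 high; origin under its centre at counter height. Not to be disturbed.
- cutter: Bystander: short round wooden dough press, 52 across, 34 high; origin under its centre at counter height. Not to be disturbed.
- beaker: Bystander: open steel beaker, 64 across, 75 high; origin under its centre at counter height. Not to be disturbed.
There are look-alikes about, which are no part of the job. There is more than one size of the part that bears socket_floor; the job needs the middle-sized.

How it is judged:
On the way, in this order (a step that is already met when the one before it is completed fails the run):
1. the jar stands fully down in the socket with its cap still tight (horizontal distance between jar_center and socket_floor below 0.007 m and height (world z) of jar_center below 0.057 m and angle between jar_center's own z axis and vertical below 0.08 rad and value of joint thread below 0.4 rad and z of cap_center in the frame of jar_center below 0.045 m), for 0.2 s.
2. the cap is turned to where the thread lets go, with the jar seated in the socket (horizontal distance between jar_center and socket_floor below 0.007 m and height (world z) of jar_center below 0.057 m and angle between jar_center's own z axis and vertical below 0.08 rad and value of joint thread above 1.18 rad), for 0.1 s.
At the end, for the whole second after the job is handed in: Jar seated in the socket (within 7 mm, tilt under 0.08 rad), cap turned 1.18 to 1.98 rad and held in the fingers: level within 0.2 rad, at rest, touching the jar nowhere, 3 to 52 mm clear above the mouth, within 25 mm of the jar's axis; the robot does not touch the jar (all of step 2 and value of joint thread below 1.98 rad and z of cap_center in the frame of jar_center between 0.063 and 0.112 m and horizontal distance between cap_center and jar_center below 0.025 m and angle between cap_center's own z axis and vertical below 0.2 rad and contact force between the fingers and cap above 1 N and contact force between cap and jar below 0.05 N and contact force between the arm and jar below 0.1 N and linear speed of cap below 0.02 m/s); the arm keeps its last pose, push and grip.
It fails at once if a bystander is moved by more than 4 cm (distance of any of tub, shaker, bowl, weight, cutter, beaker from where it was at the start of the episode above 0.04 m).
It fails at once if the jar is tipped over (more than 0.6 rad) (angle between jar_center's own z axis and vertical above 0.6 rad).
It also fails if it takes over 54 s, if anything falls off the work surface, if the arm or the gripper's body presses on something with over 40 N, if the wrist force passes 120 N, or if a joint passes its speed limit or range.

## Working session

There is one attempt and no reset: what is moved stays moved. The work goes in short steps, Python scripts to look and compute and a tool call to move; the robot and the scene stay as the last step left them, time stands still between calls to the robot, and variables do not carry over. Pictures are saved under pics/ and viewed, at most 10 in all, crops included, and the job is handed in when it is done.

Besides the shell and the picture viewer there is one more tool, called as name(argument=value, ...) on one line, values as JSON. send_rows: Moves the arm, as the interface text tells. Its arguments: {"type":"object","properties":{"motion":{"type":"array"},"squeeze":{"type":"number"}},"required":["motion"]}

```bash
mkdir -p pics; python3 - <<'E'
from rig import arm, viewer
import cv2,numpy as np
s=arm.observe(); print(s['time_s'],s['eef_pos'],np.round(s['tool_rot'],3).tolist(),arm.pinch_z,s['gripper_width'])
for n in("scene","top"):
    i=viewer.camera_info(n); print(n,i)
    cv2.imwrite(f"pics/{n}0.png",viewer.capture(n))
E
```

```text
0.0 [ 0.23752583 -0.46769431  0.23073289] [[0.892, 0.453, -0.0], [0.453, -0.892, 0.001], [0.0, -0.001, -1.0]] 0.0187 0.0851545419032853
scene {'fov_y': 53.851074386425786, 'cx': 261.1659932817288, 'cy': 192.00988793272657, 'rvec': array([ 0.84623954,  2.58612804, -1.05968251]), 'tvec': array([ 0.40024691, -0.17550579,  1.03611105])}
top {'fov_y': 54.22713361497052, 'cx': 259.92292158324443, 'cy': 191.8334482818232, 'rvec': array([ 2.14801323, -2.176377  ,  0.13022384]), 'tvec': array([0.00126384, 0.49900401, 0.91562367])}
```

View pics/top0.png

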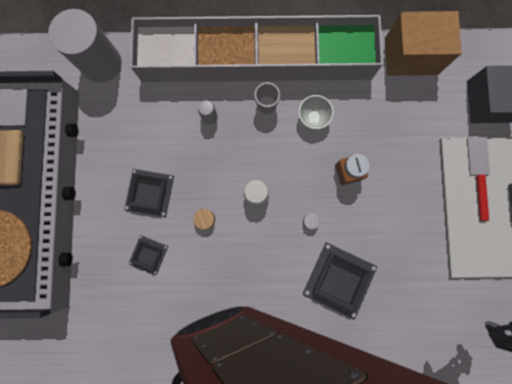

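View pics/scene0.png

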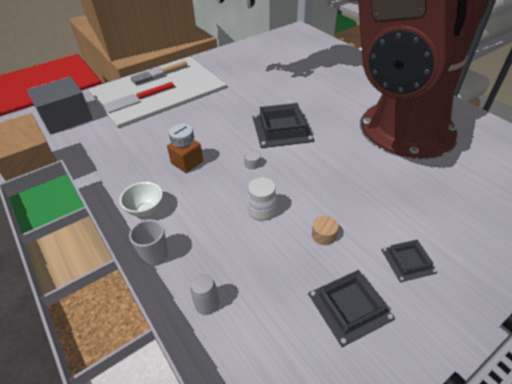

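Top view candidates for the socket are (150,193), (149,255) and (340,281), and the one in between in size is (150,193). The jar is at (350,168), with its cap at (357,165). I'll measure these and confirm them in a crop.

```bash
cat > h.py <<'E'
from rig import arm, viewer
import cv2,numpy as np
def cam(i):
    f=192/np.tan(np.radians(i['fov_y']/2)); R=cv2.Rodrigues(np.array(i['rvec']))[0]; t=np.array(i['tvec']).ravel()
    return f,R,t
def ray(i,u,z):
    f,R,t=cam(i); c=-R.T@t; d=R.T@np.array([(u[0]-i['cx'])/f,(u[1]-i['cy'])/f,1]); return c+d*(z-c[2])/d[2]
def proj(i,p):
    f,R,t=cam(i); q=R@np.array(p)+t; return np.array([f*q[0]/q[2]+i['cx'],f*q[1]/q[2]+i['cy']])
E
python3 - <<'E'
from h import *
im=cv2.imread('pics/top0.png'); i=viewer.camera_info('top')
hsv=cv2.cvtColor(im,cv2.COLOR_BGR2HSV)
dark=(hsv[...,2]<75).astype(np.uint8)
for n,(x,y) in dict(mid=(150,193),small=(149,255),large=(340,281)).items():
    m=np.zeros_like(dark); m[y-42:y+42,x-42:x+42]=dark[y-42:y+42,x-42:x+42]
    if n!='large':
        m[:]=0; m[y-32:y+32,x-32:x+32]=dark[y-32:y+32,x-32:x+32]
    cs=max(cv2.findContours(m,0,1)[0],key=cv2.contourArea)
    b=cv2.boxPoints(cv2.minAreaRect(cs)); w=np.array([ray(i,p,0.003) for p in b])
    print(n,cv2.minAreaRect(cs),np.round(w.mean(0),4),np.round(np.linalg.norm(w-np.roll(w,1,0),axis=1),4),np.degrees(np.arctan2(*(w[1]-w[0])[1::-1])))
print('cap',ray(i,(357,165.5),.1), 'body',ray(i,(347,171),.06))
names=dict(tub=(256,191,.075),shaker=(206,107,.074),bowl=(316,112,.045),weight=(311,221,.03),cutter=(204,218,.034),beaker=(267,95,.075))
for n,v in names.items(): print(n,np.round(ray(i,v[:2],v[2]),3))
a=cv2.resize(im[120:320,110:390],(784,560),interpolation=3); cv2.imwrite('pics/crop.png',a)
E
```

```text
mid ((148.74325561523438, 193.54052734375), (41.75734329223633, 42.25054168701172), 9.462322235107422) [0.5017 0.2824 0.003 ] [0.1079 0.1096 0.1093 0.1093] -7.836361679124255
small ((147.5689697265625, 255.3275909423828), (29.15416717529297, 30.63973045349121), 21.801410675048828) [0.3437 0.2819 0.003 ] [0.0744 0.0761 0.0751 0.0759] -20.807001634586996
large ((339.1951599121094, 281.243896484375), (56.71253967285156, 57.96971130371094), 24.77513885498047) [ 0.2732 -0.2022  0.003 ] [0.1401 0.1455 0.1423 0.1446] -26.69949645933735
cap [ 0.55001248 -0.23405802  0.1       ] body [ 0.54407893 -0.21960397  0.06      ]
tub [0.496 0.004 0.075]
shaker [0.706 0.125 0.074]
bowl [ 0.7   -0.151  0.045]
weight [ 0.424 -0.132  0.03 ]
cutter [0.435 0.135 0.034]
beaker [ 0.734 -0.026  0.075]
```

View pics/crop.png

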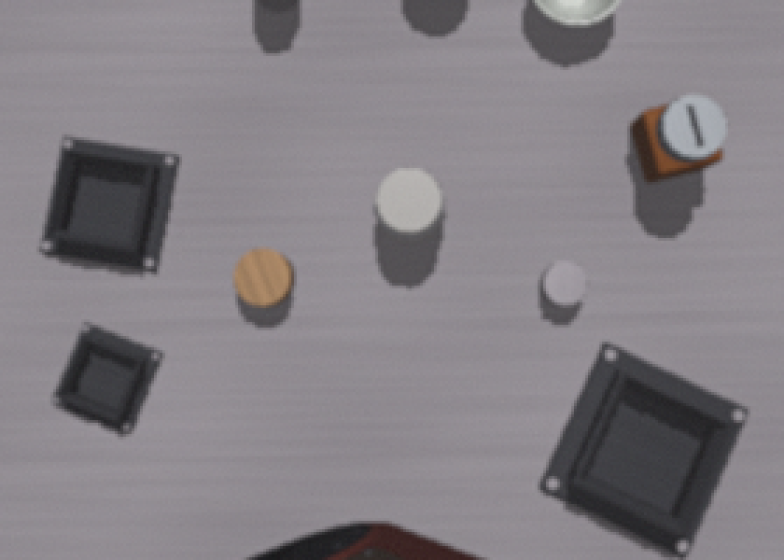

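Crop confirms the set: the middle socket (plate 109 mm, spec 110) is at about (0.502, 0.282), with the smaller and larger sockets excluded. There is only one amber jar with a barred cap, at about (0.55, -0.234). Next I move above the jar.

send_rows(motion=[[100,48,-8.4,0,0,0,-8],[100,48,-1.7,0,0,0,-8],[100,47.5,5,0,0,0,-8],[100,46,11.6,0,0,0,-8],[100,44,18,0,0,0,-8],[100,41,24,0,0,0,-8],[100,37,29,0,0,0,-8],[100,32.5,34,0,0,0,-8],[100,0,0,0,0,0,-9],[100,0,0,0,0,0,-9]], squeeze=70)

```text
time_s: 1.35
eef_pos: [0.5432, -0.2392, 0.2306]
tool_rot: [[-0.33, 0.944, -0.001], [0.944, 0.33, 0.001], [0.001, -0.001, -1.0]]
wrist_force: [0.3, -0.6, -0.1]
gripper_width: 0.0855
finger_force: 0.0
```

```bash
python3 - <<'E'
from h import *
s=arm.observe(); print(s['time_s'],s['eef_pos'],np.round(s['tool_rot'],3).tolist(),s['qpos'])
i=viewer.camera_info('wrist'); f,R,t=cam(i); print(-R.T@t, R[2]); im=viewer.capture('wrist'); cv2.imwrite('pics/w1.png',im)
print(proj(i,(.55,-.234,.1)))
E
```

```text
1.35 [ 0.54316469 -0.23920596  0.23062835] [[-0.33, 0.944, -0.001], [0.944, 0.33, 0.001], [0.001, -0.001, -1.0]] [-5.37942361e-01  4.23777397e-01  4.07690351e-02  1.18895772e+00
 -6.27452257e-05  6.96108241e-01]
[ 0.51625579 -0.16286709  0.37338573] [ 0.10238536 -0.29583319 -0.94973679]
[262.0889407  176.51509862]
```

View pics/w1.png

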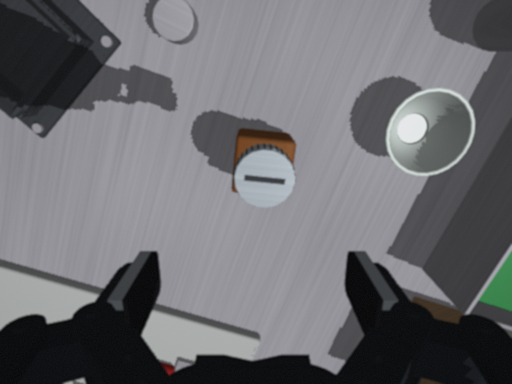

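The wrist view shows the cap top at (265,178), its bar from (245,180) to (285,182), and the far edge of the jar body from (239,130) to (294,134). I'll refine the centre and the yaw.

```bash
python3 - <<'E'
from h import *
i=viewer.camera_info('wrist'); im=cv2.imread('pics/w1.png'); g=im.astype(int)
hsv=cv2.cvtColor(im,cv2.COLOR_BGR2HSV)
sub=np.zeros(im.shape[:2],np.uint8); sub[120:215,225:305]=1
cap=((hsv[...,2]>150)&(hsv[...,0]>90)&(hsv[...,1]>15)).astype(np.uint8)*sub
c=max(cv2.findContours(cap,0,1)[0],key=cv2.contourArea); h=cv2.convexHull(c); W=np.array([ray(i,p[0],.1)[:2] for p in h]).astype(np.float32)
print('cap circle',cv2.minEnclosingCircle(W), cv2.fitEllipse(W))
am=((hsv[...,0]<15)&(hsv[...,1]>120)).astype(np.uint8)*sub
cs=max(cv2.findContours(am,0,1)[0],key=cv2.contourArea)
print(cv2.boundingRect(cs))
p=[ray(i,u,.06)[:2] for u in((239,130),(294,134))]; d=p[1]-p[0]; print('body edge',p,np.linalg.norm(d),np.degrees(np.arctan2(d[1],d[0])))
p=[ray(i,u,.1)[:2] for u in((245,180),(285,182))]; d=p[1]-p[0]; print('bar',np.linalg.norm(d),np.degrees(np.arctan2(d[1],d[0])))
# far top body edge: topmost transition amber; fit
ys=[(x,np.where(am[:,x])[0].min()) for x in range(244,290) if am[:,x].any()]
q=np.array([ray(i,u,.06)[:2] for u in ys]); v=cv2.fitLine(q.astype(np.float32),cv2.DIST_HUBER,0,.01,.01).ravel(); print('edge fit',v,np.degrees(np.arctan2(v[1],v[0])))
b=cv2.imread('pics/top0.png'); t=viewer.camera_info('top')
w=[ray(t,(110+x/2.8,120+y/2.8),.006)[:2] for x,y in((68,145),(172,160),(150,264),(47,246))]
w=np.array(w); print('bolts',w.mean(0),[np.degrees(np.arctan2(*(w[(k+1)%4]-w[k])[::-1]))%90 for k in range(4)])
E
```

```text
cap circle ((0.5526090264320374, -0.23587137460708618), 0.026943091303110123) ((0.552737832069397, -0.2359200417995453), (0.05289597064256668, 0.05323019251227379), 164.76361083984375)
(235, 129, 60, 35)
body edge [array([ 0.51772641, -0.20838905]), array([ 0.56907163, -0.19409183])] 0.053298611596278904 15.56001171732499
bar 0.035436927088014734 16.71730118554845
edge fit [ 0.9737264   0.22772112  0.54162705 -0.20156649] 13.162941
bolts [0.50330028 0.28079284] [np.float64(80.9876587845212), np.float64(78.96190476379428), np.float64(79.38214411495099), np.float64(79.82711196504889)]
```

send_rows(motion=[[100,0,10,0,0,0,0],[100,0,0,40,0,0,0],[100,0,0,40,0,0,0],[100,0,0,40,0,0,0],[100,0,0,30,0,0,0],[100,0,0,18,0,0,0],[100,0,0,0,0,0,0],[60,0,0,0,0,0,0],[40,0,0,0,0,0,0],[40,0,0,0,0,0,0]])

```text
time_s: 2.65
eef_pos: [0.5535, -0.2373, 0.0648]
tool_rot: [[-0.324, 0.946, 0.003], [0.946, 0.324, -0.001], [-0.002, 0.002, -1.0]]
wrist_force: [-0.2, -1.1, 5.7]
gripper_width: 0.0527
finger_force: 73.6
```

send_rows(motion=[[20,0,0,0,0,0,0],[20,0,0,0,0,0,0],[20,0,0,0,0,0,0]])

```text
time_s: 3.02
eef_pos: [0.5535, -0.2373, 0.0648]
tool_rot: [[-0.324, 0.946, 0.003], [0.946, 0.324, -0.001], [-0.002, 0.002, -1.0]]
wrist_force: [-0.1, 0.1, 5.3]
gripper_width: 0.0528
finger_force: 73.6
```

send_rows(motion=[[20,0,0,-8,0,0,0],[20,0,0,-15,0,0,0],[20,0,0,-30,0,0,0],[20,0,0,-40,0,0,0],[20,0,0,-32,0,0,0],[20,0,0,-5,0,0,0],[20,0,0,0,0,0,0]])

```text
time_s: 3.9
eef_pos: [0.5521, -0.2366, 0.1928]
tool_rot: [[-0.324, 0.946, -0.0], [0.946, 0.324, 0.0], [0.0, -0.0, -1.0]]
wrist_force: [0.1, -0.4, -4.4]
gripper_width: 0.0528
finger_force: 75.0
```

```bash
python3 - <<'E'
from h import *
s=arm.observe(); print(s['time_s'],s['eef_pos'],np.round(s['tool_rot'],3).tolist(),s['wrist_force'],s['moment'])
i=viewer.camera_info('wrist'); im=viewer.capture('wrist'); cv2.imwrite('pics/w2.png',im)
cv2.imwrite('pics/s2.png',viewer.capture('scene'))
E
python3 -c "
import cv2,numpy as np
a=cv2.imread('pics/w2.png');b=cv2.imread('pics/s2.png')
b=b[40:240,80:280]; b=cv2.resize(b,(384,384));a=a[:,80:432]
cv2.imwrite('pics/v2.png',np.hstack([a,b]))"
```

```text
3.9 [ 0.55209798 -0.23660922  0.19282408] [[-0.324, 0.946, -0.0], [0.946, 0.324, 0.0], [0.0, -0.0, -1.0]] [ 0.14786154 -0.35526271 -4.37749556] [-0.0269175   0.03241473  0.02949951]
```

View pics/v2.png

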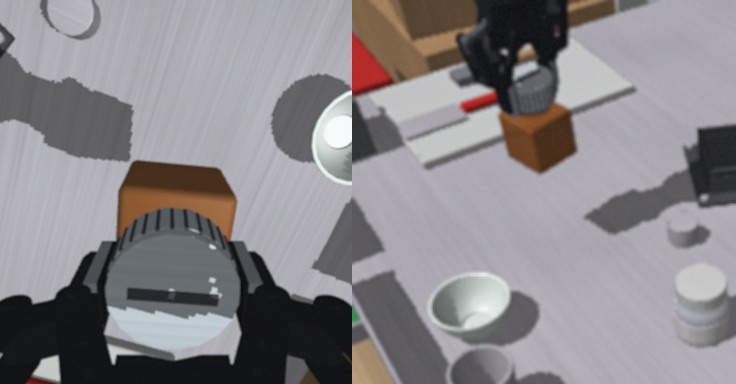

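Jar is held upright: bar from (207,292) to (297,299), body top edge from (202,193) to (316,202), and underside edge from (213,162) to (302,170), all in full-image pixels. I'll compute its yaw and its offset from the tool.

```bash
python3 - <<'E'
from h import *
s=arm.observe(); i=viewer.camera_info('wrist'); T=s['tool_rot']; P=s['eef_pos']
def loc(u,z): return (np.array(T).T@(ray(i,u,z)-P))*1000
for n,a,b,z in (('bar',(207,292),(297,299),.228),('bodytop',(202,193),(316,202),.187),('under',(213,162),(302,170),.128)):
    A,B=loc(a,z),loc(b,z); w=[ray(i,u,z)[:2] for u in (a,b)]; d=w[1]-w[0]
    print(n,A.round(1),B.round(1),'mid',((A+B)/2).round(1),np.linalg.norm(d)*1000,np.degrees(np.arctan2(d[1],d[0])))
print(np.degrees(np.arctan2(T[1][0],T[0][0])))
E
```

```text
bar [  3.8 -17.9 -36.2] [  0.7  17.2 -36.3] mid [  2.3  -0.3 -36.3] 35.20121596455604 13.758658742056086
bodytop [ 30.4 -24.6   4.8] [25.8 30.7  4.7] mid [28.1  3.1  4.8] 55.52462597099772 14.170181613901253
under [ 31.6 -26.1  63.8] [26.2 32.5 63.7] mid [28.9  3.2 63.8] 58.81910738440736 13.666979087717666
108.9165529441341
```

send_rows(motion=[[20,22,5,0,0,0,0],[20,45,10,0,0,0,0],[20,53,11.6,0,0,0,0],[20,53,11.6,0,0,0,0],[20,53,11.6,0,0,0,0],[20,53,11.6,0,0,0,0],[20,53,11.6,0,0,0,0],[20,45,10,0,0,0,0],[20,33,7,0,0,0,0],[20,16,3.4,0,0,0,0]])

```text
time_s: 5.25
eef_pos: [0.501, 0.1985, 0.1925]
tool_rot: [[-0.326, 0.945, -0.002], [0.945, 0.326, -0.0], [0.001, -0.002, -1.0]]
wrist_force: [0.6, -1.5, -4.4]
gripper_width: 0.0528
finger_force: 75.1
```

send_rows(motion=[[20,0,0,0,0,0,6],[20,0,0,0,0,0,8],[20,0,0,0,0,0,7],[20,0,0,0,0,0,3.1],[20,0,0,0,0,0,0],[20,0,0,0,0,0,0]])

```text
time_s: 6.0
eef_pos: [0.5024, 0.1963, 0.1931]
tool_rot: [[0.089, 0.996, -0.001], [0.996, -0.089, -0.0], [-0.0, -0.001, -1.0]]
wrist_force: [-0.1, 0.6, -3.9]
gripper_width: 0.0528
finger_force: 75.1
```

```bash
python3 - <<'E'
from h import *
s=arm.observe(); print(s['time_s'],s['eef_pos'],np.round(s['tool_rot'],3).tolist())
i=viewer.camera_info('wrist'); im=viewer.capture('wrist'); 
print([proj(i,(.5025,.2815,z)).round(0) for z in (.006,.036)])
cv2.imwrite('pics/w3.png',cv2.resize(im,(768,576),interpolation=2))
E
```

```text
6.0 [0.50237177 0.1962756  0.19305383] [[0.089, 0.996, -0.001], [0.996, -0.089, -0.0], [-0.0, -0.001, -1.0]]
[array([245.,  78.]), array([244.,  78.])]
```

View pics/w3.png

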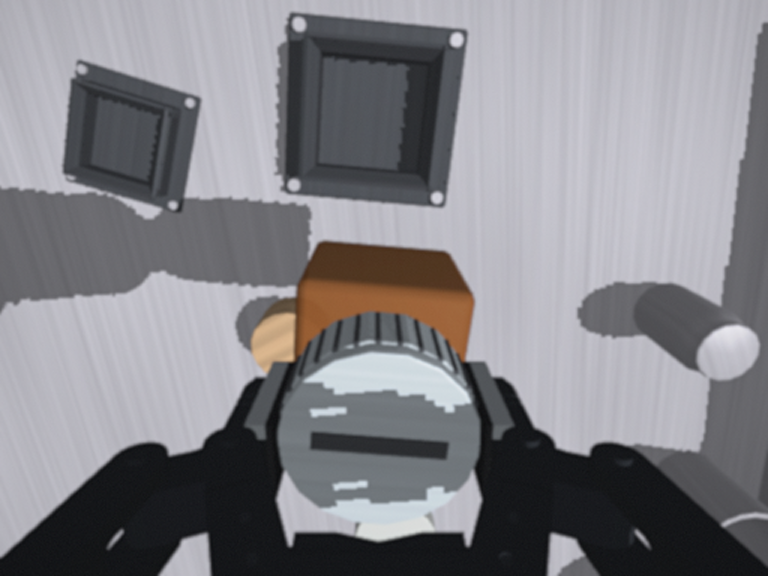

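The wrist view (1.5× enlarged) shows the socket bolts at (299,24), (456,40), (436,198) and (293,186), and the jar's underside edge from (320,242) to (446,253).

```bash
python3 - <<'E'
from h import *
s=arm.observe(); i=viewer.camera_info('wrist'); T=np.array(s['tool_rot']); P=s['eef_pos']
w=np.array([ray(i,(x/1.5,y/1.5),.006)[:2] for x,y in((299,24),(456,40),(436,198),(293,186))])
print('bolts',w.mean(0),np.linalg.norm(w-np.roll(w,1,0),axis=1),((w[0]+w[2])/2,(w[1]+w[3])/2),[np.degrees(np.arctan2(*(w[(k+1)%4]-w[k])[::-1]))%90 for k in range(4)])
for a,b,z in(((320,242),(446,253),.128),((298,283),(473,296),.187)):
    A,B=[(T.T@(ray(i,(u[0]/1.5,u[1]/1.5),z)-P))*1000 for u in(a,b)]
    W=[ray(i,(u[0]/1.5,u[1]/1.5),z) for u in(a,b)]; d=W[1]-W[0]; print(A.round(1),B.round(1),'mid',((A+B)/2).round(1),np.degrees(np.arctan2(d[1],d[0]))%90)
E
```

```text
bolts [0.50473627 0.2820761 ] [0.09784541 0.09646102 0.09700772 0.09676556] (array([0.504848  , 0.28226857]), array([0.50462454, 0.28188362])) [np.float64(79.6212216551785), np.float64(79.7338381977304), np.float64(80.1173070112022), np.float64(79.55666953346514)]
[ 31.6 -26.1  65.1] [26.6 29.5 65.1] mid [29.1  1.7 65.1] 79.75732387294148
[ 32.  -26.4   6.1] [27.6 30.5  6.1] mid [29.8  2.   6.1] 80.40021282153177
```

send_rows(motion=[[20,25,-1.5,0,0,0,0],[20,36,-2.3,0,0,0,0],[20,25.1,-1.5,0,0,0,0],[20,0,0,25,0,0,0],[20,0,0,35,0,0,0],[20,0,0,22,0,0,0],[20,0,0,5,0,0,0],[20,0,0,0,0,0,0]])

```text
time_s: 7.05
eef_pos: [0.5053, 0.2827, 0.1067]
tool_rot: [[0.09, 0.996, 0.0], [0.996, -0.09, 0.0], [0.0, 0.0, -1.0]]
wrist_force: [0.7, 0.7, -3.7]
gripper_width: 0.0527
finger_force: 75.0
```

send_rows(motion=[[20,0,0,4,0,0,0],[20,0,0,4,0,0,0],[20,0,0,4,0,0,0],[20,0,0,0,0,0,0]])

```text
time_s: 7.55
eef_pos: [0.5049, 0.2826, 0.094]
tool_rot: [[0.09, 0.996, -0.001], [0.996, -0.09, -0.0], [-0.0, -0.001, -1.0]]
wrist_force: [0.2, -0.8, -3.9]
gripper_width: 0.0526
finger_force: 75.1
```

send_rows(motion=[[20,0,0,4,0,0,0],[20,0,0,4,0,0,0],[20,0,0,4,0,0,0],[20,0,0,0,0,0,0]])

```text
time_s: 8.05
eef_pos: [0.5048, 0.2826, 0.0819]
tool_rot: [[0.09, 0.996, -0.001], [0.996, -0.09, -0.0], [-0.0, -0.001, -1.0]]
wrist_force: [-0.4, -0.3, -4.5]
gripper_width: 0.0528
finger_force: 75.1
```

send_rows(motion=[[20,0,0,4,0,0,0],[20,0,0,3,0,0,0],[20,0,0,2,0,0,0],[20,0,0,0,0,0,0]])

```text
time_s: 8.55
eef_pos: [0.505, 0.2827, 0.0731]
tool_rot: [[0.09, 0.996, -0.0], [0.996, -0.09, -0.0], [-0.0, -0.0, -1.0]]
wrist_force: [-0.7, 0.3, -3.1]
gripper_width: 0.0529
finger_force: 75.1
```

send_rows(motion=[[20,0,0,1.5,0,0,0],[20,0,0,1,0,0,0],[20,0,0,0,0,0,0],[20,0,0,0,0,0,0]])

```text
time_s: 9.05
eef_pos: [0.5054, 0.2829, 0.0711]
tool_rot: [[0.09, 0.996, 0.001], [0.996, -0.09, 0.0], [0.0, 0.001, -1.0]]
wrist_force: [-1.0, -0.1, -0.7]
gripper_width: 0.0524
finger_force: 75.4
```

send_rows(motion=[[20,0,0,1,0,0,0],[20,0,0,1,0,0,0],[20,0,0,0,0,0,0],[20,0,0,0,0,0,0]])

```text
time_s: 9.55
eef_pos: [0.5058, 0.2829, 0.0707]
tool_rot: [[0.09, 0.996, 0.002], [0.996, -0.09, 0.0], [0.001, 0.002, -1.0]]
wrist_force: [-5.7, -1.9, 19.1]
gripper_width: 0.0527
finger_force: 77.4
```

```bash
python3 - <<'E'
from h import *
s=arm.observe(); print(s['time_s'],s['eef_pos'],s['wrist_force'],s['moment'],s['qpos'])
i=viewer.camera_info('wrist'); im=viewer.capture('wrist');b=viewer.capture('scene')[230:360,270:430]
cv2.imwrite('pics/v4.png',np.hstack([im[:,80:432],cv2.resize(b,(440,384),interpolation=2)]))
E
```

```text
9.55 [0.50576109 0.28288493 0.07073817] [-5.70411921 -1.94219652 19.07504398] [-0.51807918  0.89974127 -0.02346096] [ 3.84017054e-01  5.24435871e-01 -2.44412643e-01  7.99856227e-01
 -3.10957134e-04  2.04522445e+00]
```

View pics/v4.png

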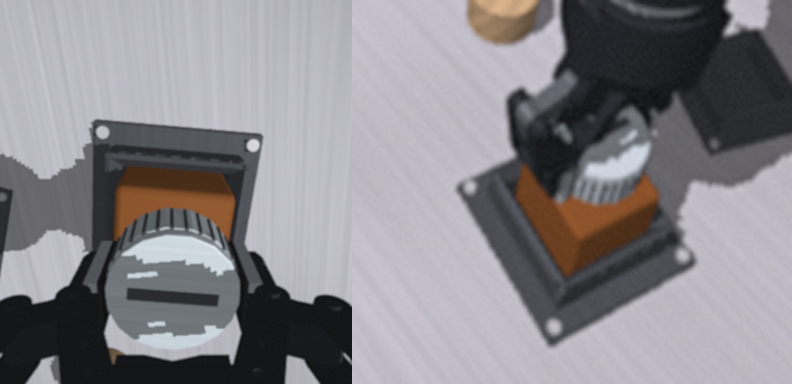

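The jar is inside the walls and stands on the floor: TCP height is 70.7 mm against 70.8 mm expected, and the force has risen. I'll relax the push and unscrew.

send_rows(motion=[[20,0,0,-1.5,0,0,0],[20,0,0,0,0,0,0],[20,0,0,0,0,0,-3],[20,0,0,0,0,0,-6],[20,0,0,0,0,0,-6],[20,0,0,0,0,0,-6],[20,0,0,0,0,0,-6],[20,0,0,0,0,0,-6],[20,0,0,0,0,0,-6],[20,0,0,0,0,0,-6]])

```text
time_s: 10.9
eef_pos: [0.5068, 0.2824, 0.0708]
tool_rot: [[-0.642, 0.767, 0.003], [0.767, 0.642, -0.0], [-0.002, 0.002, -1.0]]
wrist_force: [3.5, -2.5, 3.2]
gripper_width: 0.0524
finger_force: 76.2
```

send_rows(motion=[[20,0,0,0,0,0,-6],[20,0,0,0,0,0,-6],[20,0,0,0,0,0,-6],[20,0,0,0,0,0,-6],[20,0,0,0,0,0,-6],[20,0,0,0,0,0,-6],[20,0,0,0,0,0,-6],[20,0,0,0,0,0,-6],[20,0,0,0,0,0,-3],[20,0,0,0,0,0,0]])

```text
time_s: 12.15
eef_pos: [0.5066, 0.283, 0.0709]
tool_rot: [[-1.0, -0.013, 0.003], [-0.013, 1.0, 0.001], [-0.003, 0.001, -1.0]]
wrist_force: [4.8, 0.1, 4.1]
gripper_width: 0.0529
finger_force: 76.0
```

```bash
python3 - <<'E'
from h import *
s=arm.observe(); T=s['tool_rot']; print(s['time_s'],s['eef_pos'],s['wrist_force'],s['moment'],np.degrees(np.arctan2(T[1][0],T[0][0])))
i=viewer.camera_info('wrist'); im=viewer.capture('wrist');b=viewer.capture('top')[150:230,100:210]
cv2.imwrite('pics/v5.png',np.hstack([im[:,80:432],cv2.resize(b,(440,384),interpolation=2)]))
E
```

```text
12.15 [0.50663377 0.28298105 0.07090307] [4.77160325 0.06273391 4.09675388] [ 0.05325372 -0.85974214 -0.22372888] -179.2355090721041
```

View pics/v5.png

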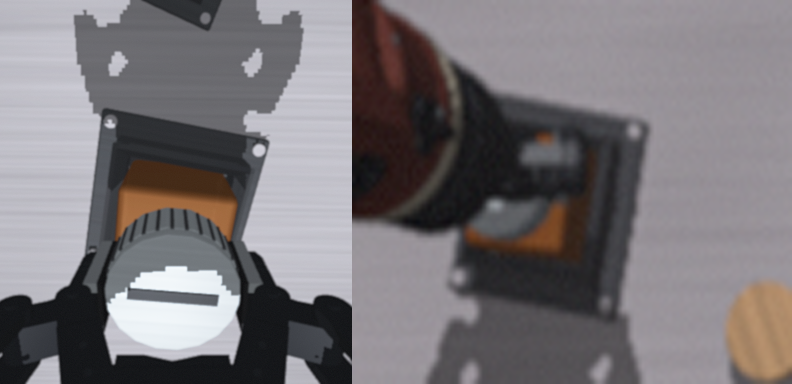

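Bar is unmoved in the fingers, so there was no slip: the turn is 96°, less up to 5° of jar play, which puts the thread at about 1.6 rad. The jar is seated. Lifting now.

send_rows(motion=[[20,0,0,-2,0,0,0],[20,0,0,-3,0,0,0],[20,0,0,-4,0,0,0],[20,0,0,-4,0,0,0],[20,0,0,0,0,0,0]])

```text
time_s: 12.88
eef_pos: [0.5052, 0.2828, 0.0837]
tool_rot: [[-1.0, -0.014, 0.0], [-0.014, 1.0, 0.0], [-0.0, 0.0, -1.0]]
wrist_force: [0.5, -1.2, -1.0]
gripper_width: 0.0534
finger_force: 75.4
```

send_rows(motion=[[20,0,0,-6,0,0,0],[20,0,0,-8,0,0,0],[20,0,0,-8,0,0,0],[20,0,0,-6,0,0,0],[20,0,0,-4,0,0,0],[20,0,0,0,0,0,0],[20,0,0,0,0,0,0],[20,0,0,0,0,0,0]])

```text
time_s: 13.88
eef_pos: [0.5049, 0.2826, 0.115]
tool_rot: [[-1.0, -0.014, -0.0], [-0.014, 1.0, -0.0], [0.0, -0.0, -1.0]]
wrist_force: [0.2, -0.2, 0.6]
gripper_width: 0.053
finger_force: 75.4
```

```bash
python3 - <<'E'
from h import *
s=arm.observe(); print(s['time_s'],s['eef_pos'],s['wrist_force'],s['moment'],s['gripper_width'],s['finger_force'])
i=viewer.camera_info('wrist'); im=viewer.capture('wrist');b=viewer.capture('scene')[230:360,270:430]
cv2.imwrite('pics/v6.png',np.hstack([im[:,80:432],cv2.resize(b,(440,384),interpolation=2)]))
E
```

```text
13.875 [0.50494067 0.2826254  0.11502249] [ 0.16211814 -0.19414671  0.61440446] [ 0.01363534 -0.01332032  0.0041682 ] 0.0530271589505281 75.40943780913949
```

View pics/v6.png

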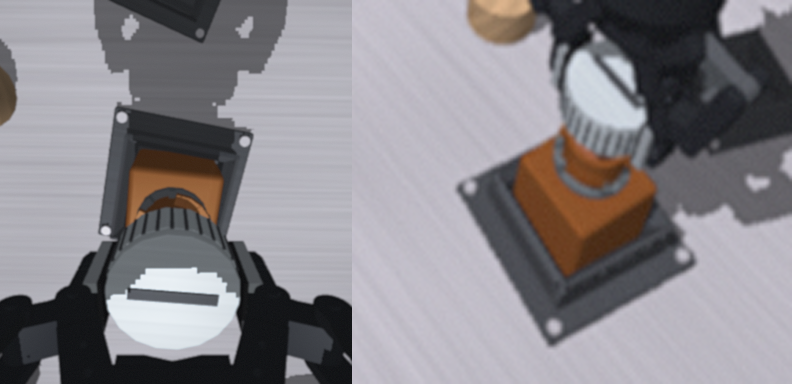

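The cap has risen 44 mm, so it is about 24 mm clear of the mouth. The wrist force is near zero, the jar stands seated with neck and collar bare, and the cap is level in the fingers.

```bash
python3 -c "
from rig import arm
print(arm.hand_in())"
```

```text
the job is handed in; nothing more can be done
None
```

I handed the job in at about 14 s; no verdict came back. The jar is seated in the middle-sized socket, and the cap was unscrewed about a quarter turn and is held level about 24 mm above the mouth.

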